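# Fetch the V-block from the press drawer

## Robot

A 7-joint arm with a two-finger parallel gripper is mounted at the origin on the work surface. World frame = base frame: x ahead of the robot, y to its left, z up, the work surface at z = 0. Lengths are in m, angles in degrees, forces in N, time in s.
With the tool pointing down it reaches from about 0.425 to 0.875 m from the base axis. Payload 8.4 kg.
Tool frame: the origin (TCP) lies midway between the tips of the shut fingers; the grasp point (between the pads) lies bot.grasp_offset behind it (bot.grasp_offset is the distance from the TCP to the grasp point, in m); z points along the fingers, y is the direction in which the jaws open and shut (so a half turn about z gives the same grasp; the last joint's range is limited). The gripper opens to 87 mm and grips with 3 to 60 N. Pads are 19 mm wide; open, the fingers measure 117 mm over their backs; the gripper's body (75 mm by 190 mm) begins 51 mm behind the grasp point.
Start: joints at [-5.684, 19.091, 2.286, 83.961, -0.768, 76.965, -3.352], TCP at [0.65, -0, 0.194] pointing down, gripper open.
Joint ranges: [-147.57, 147.57], [-21.85, 119.76], [-74.77, 79.35], [14.55, 137.4], [-85.83, 265.84], [4.83, 119.75], [-152.11, 152.11]. Speed limits (degrees/s): [127.2, 127.2, 159.86, 159.86, 180, 180, 180].

## Interface

Orientations are given as a 3x3 rotation matrix whose columns are the frame's x, y, z axes.
In Python, from cell import bot gives the robot as it stands. Calls block until the motion is done:
- bot.reach(position, orientation): joint-space move of the TCP to a pose.
- bot.move_linear(position, vel=0.15, orientation=None, force_limit=None): straight line of the TCP; orientation=None keeps the orientation; vel is the mean speed in m/s. With force_limit (N) it stops when the force on the tool has changed by that much, and returns True; else False.
- bot.set_joints(angles): joint-space move.
- bot.open() and bot.gripper_close(): open the fingers fully, or close them until they stop; the grip force is fixed at half the most.
- bot.dwell(seconds).
- bot.ik(position, orientation): joint angles nearest the present ones, or None.
- bot.sense(): the state.
- bot.read_camera(name): name is "scene" or "side" or "wrist"; returns the picture (420x560x3 uint8, red, green, blue); there is no depth.
- bot.get_calibration(name): a dict with "camera_matrix" (3x3 intrinsics, pixels), "extrinsics" (4x4, takes a point from camera to world coordinates); the wrist camera has in their place "mount" (4x4, takes a point from camera to tool coordinates, whose origin is the TCP and whose axes are the flange's). Camera axes: x right, y up, looking along -z (the intrinsics and any distortion apply to the point x, -y, -z); pixel columns grow to the right and rows downward; lengths in m; the calibration is good to about 2 mm. The wrist camera is an equidistant fisheye: a pixel r from the principal point sees the ray r / f radians off the axis. A picture is of the moment at which its call begins: read the wrist's pose just before it. get_calibration takes no time and is no camera call.
A pose or a line that the arm cannot do raises bot.PlanningError and nothing moves.
- bot.close_job(): hands the job in, once; it reports no verdict.
The state is a dict: "time": time; "qpos": joint angles; "qd": joint speeds; "joint_torque": joint torques, N m; "position": TCP position; "tcp_rot": TCP orientation; "wrist_force": force on the tool from outside, world axes, zero at the start; "torque": the same for the moment, N m; "gripper_width": finger opening in m.
Only numpy, scipy, OpenCV 4.12 (cv2) and the standard library are available. Lean on these libraries where they do the work, as an engineer would, in place of code of your own. Each camera call takes 0.05 s, during which the arm holds its last target.

## Task

The press needs its V-block. Pull the top drawer of the small cabinet out to its stop, lift the block with the V-notched top straight up from between its neighbours so that they stay down in their places, and set it down gently upright on the steel press bed between the two rails, with its V running square across the rails. Leave the top drawer fully open and the lower one shut, and do not disturb the other things on the bench.

Things in the scene. Friction and masses are not known exactly. Their poses are not given: they have to be found in the camera images.
- cab_drawer0 (a joint): top drawer's slide: 0 shut (as at the start), 0.158 m fully out at its stop; moves with about 2 N of friction; nothing holds it open or shut
- cab: grey steel cabinet fixed to the bench, two drawers, 230 deep (x) x 240 wide (y) x 194 mm tall; origin under its centre, front towards the robot; its drawers pull out along its -x
- cab_drawer0_handle (a point): middle of the top drawer's bar handle: level round steel bar 11 mm thick, 120 mm long, along the point's y; its axis is 35 mm off the drawer's front face (29 mm free behind the bar), 38 mm below the cabinet's top, 156 mm above the bench. Site axes as the cabinet's: pulls out along -x, z up
- row_center (a point): on the top drawer's floor under the middle of the row of three blocks (moves with the drawer; axes as the cabinet's): 122 mm behind the handle bar and 49 mm lower. The blocks stand at y = -38, 0, +38 mm from it, in any order, between two dark rack posts. The drawer's sides rise 65 mm and its front 75 mm above the floor; nothing else is in it
- cab_drawer1 (a joint): lower drawer's slide, same reading; it is shut and stays shut
- vblock_center (a point): V-block, the one wanted: bare steel, body 36 x 36 (x, y) x 56 mm tall, about 0.45 kg; a V notch 26 mm wide, 13 mm deep runs across its top along its y. Point: centre of the body, 28 mm above its foot; in the drawer its x points away from the handle, y along the row. Its x faces (36 mm apart) are plain and free to grip, 48 mm clear to the drawer's front. Keyed like its neighbours on its y faces
- flatblock_center (a point): neighbour, stays in the drawer: same size, point, axes and keys, flat top. Keys: a T-shaped upright rib (stem 8, head 16 mm wide, 42 mm high from the foot) sticks out 13 mm from each block's +y face into an upright T-slot, open at top and bottom, in the -y face of the next block or rack post, with 2 mm play; so a block comes out only straight up, by 60 mm to be clear
- roundblock_center (a point): neighbour, stays in the drawer: same size, point, axes and keys; rounded (humped) top, its ridge along y
- bed_seat (a point): centre of the press bed's floor between its rails: fixed dark steel plate 150 (x) x 112 (y) x 20 mm thick, the point on its top face. Two rails run along x at both sides, 12 mm high above the plate, 12 mm thick, 72 mm apart inside. The V-block stands on the plate with its x axis along the rails (either way round); its body and rib together measure 49 mm across the channel
- jar: bystander: closed grey jar, 64 mm diameter, 90 mm tall, origin under its centre
- can: bystander: blue can, 66 mm diameter, 120 mm tall, origin under its centre
- wrench: bystander: steel spanner 180 mm long, lying flat, origin under its middle
There are look-alikes about, which are no part of the job. What is meant by the part that bears bed_seat is not purple, and is the smaller of those in its own colour.

How it is judged (in metres and radians):
On the way, in this order (a step that is already met when the one before it is completed fails the run):
1. the top drawer is pulled out to its stop (within 8 mm) (value of joint cab_drawer0 above 0.15 m), for 0.2 s.
2. the V-block is lifted clear of its neighbours, still upright and above its place in the open drawer (z of vblock_center in the frame of cab_drawer0_handle above 0.035 m and x of vblock_center in the frame of cab_drawer0_handle between 0.092 and 0.152 m and y of vblock_center in the frame of cab_drawer0_handle between -0.075 and 0.075 m and angle between vblock_center's own z axis and vertical below 0.25 rad), for 0.1 s.
At the end, for the whole second after the job is handed in: V-block at rest, upright (0.1 rad) on the plate between the rails, wholly on it, centre within 20 mm of the channel's middle line, x axis within 0.2 rad of the rails; top drawer out 0.148 m or more, lower under 0.02; other two blocks upright in place, within 6 mm of their height (x of vblock_center in the frame of bed_seat between -0.055 and 0.055 m and y of vblock_center in the frame of bed_seat between -0.02 and 0.02 m and z of vblock_center in the frame of bed_seat between 0.023 and 0.033 m and angle between vblock_center's own z axis and vertical below 0.1 rad and angle between the x axis of vblock_center and the x axis of bed_seat, either way round below 0.2 rad and linear speed of vblock below 0.02 m/s and value of joint cab_drawer0 above 0.148 m and value of joint cab_drawer1 below 0.02 m and z of flatblock_center in the frame of cab_drawer0_handle between -0.027 and -0.015 m and angle between each of flatblock_center, roundblock_center's own z axis and vertical below 0.12 rad and z of roundblock_center in the frame of cab_drawer0_handle between -0.027 and -0.015 m); the robot touches nothing.
It fails at once if a neighbouring block is raised more than 15 mm from the drawer floor (z of any of flatblock_center, roundblock_center in the frame of cab_drawer0_handle above -0.006 m).
It fails at once if the V-block is tipped more than 0.5 rad (angle between vblock_center's own z axis and vertical above 0.5 rad).
It fails at once if the V-block is dropped: faster than 0.5 m/s close above the bed plate (linear speed of vblock above 0.5 m/s and distance between vblock_center and bed_seat below 0.06 m).
It fails at once if the lower drawer is pulled open more than 30 mm (value of joint cab_drawer1 above 0.03 m).
It fails at once if the jar, can or spanner is moved more than 30 mm (distance of any of jar, can, wrench from where it was at the start of the episode above 0.03 m).
It also fails if it takes over 54 s, if anything falls off the work surface, if the arm or the gripper's body presses on something with over 40 N, if the wrist force passes 120 N, or if a joint passes its speed limit or range.

## Working session

There is one attempt and no reset: what is moved stays moved. The work goes in short steps, each a Python script; the robot and the scene stay as the last script left them, time stands still between calls to the robot, and variables do not carry over. Pictures are saved under pics/ and viewed, and the job is handed in when it is done.

```bash
mkdir -p pics; ls; python3 - <<'E'
from cell import bot
import cv2
s=bot.sense(); print(s['time'],s['position'],s['tcp_rot'],s['gripper_width'],bot.grasp_offset)
for n in ("scene","side","wrist"):
    im=bot.read_camera(n); cv2.imwrite(f"pics/{n}0.png",im[:,:,::-1]); print(n,bot.get_calibration(n))
E
```

```text
pics
0.0 [ 6.49483981e-01 -9.38543515e-05  1.92762229e-01] [[ 9.83575854e-05  9.99998708e-01 -1.60477388e-03]
 [ 9.99999982e-01 -9.86132857e-05 -1.59258905e-04]
 [-1.59416951e-04 -1.60475819e-03 -9.99998700e-01]] 0.08701481211861375 0.0187
scene {'camera_matrix': array([[495.13295822,   0.        , 283.95231392],
       [  0.        , 495.13295822, 208.48101036],
       [  0.        ,   0.        ,   1.        ]]), 'extrinsics': array([[ 0.11924376, -0.68152561,  0.72201369,  1.54255279],
       [ 0.99284225,  0.07692653, -0.09135955, -0.15478665],
       [ 0.00672186,  0.72773976,  0.68582043,  1.11968736],
       [ 0.        ,  0.        ,  0.        ,  1.        ]])}
side {'camera_matrix': array([[478.17003514,   0.        , 277.46550663],
       [  0.        , 478.17003514, 204.26973386],
       [  0.        ,   0.        ,   1.        ]]), 'extrinsics': array([[-0.98260704,  0.13232988, -0.13027743,  0.31771951],
       [-0.18479285, -0.7659566 ,  0.61576139,  0.83478454],
       [-0.01830323,  0.62912582,  0.77708796,  1.20689598],
       [ 0.        ,  0.        ,  0.        ,  1.        ]])}
wrist {'camera_matrix': array([[325.1922621 ,   0.        , 274.16964873],
       [  0.        , 325.1922621 , 213.85623416],
       [  0.        ,   0.        ,   1.        ]]), 'mount': array([[-4.94102416e-04,  9.51979302e-01,  3.06161989e-01,
         8.44340068e-02],
       [ 9.99999436e-01,  1.82686691e-04,  1.04581300e-03,
        -7.93504003e-04],
       [ 9.39660611e-04,  3.06162333e-01, -9.51978856e-01,
        -1.90980010e-01],
       [ 0.00000000e+00,  0.00000000e+00,  0.00000000e+00,
         1.00000000e+00]])}
```

View pics/scene0.png

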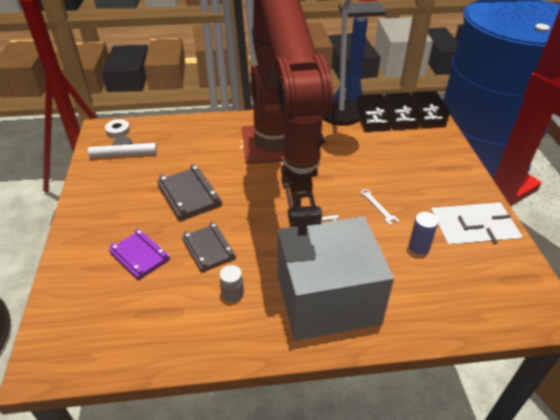

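View pics/side0.png

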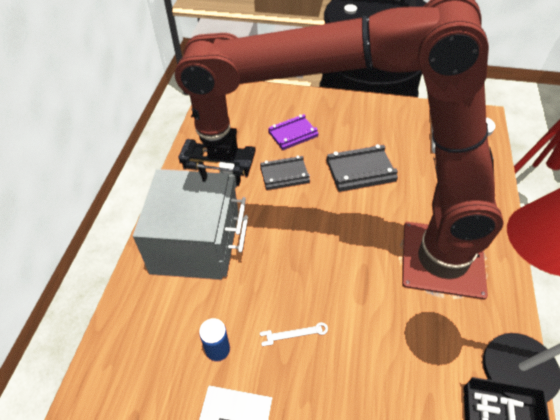

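View pics/wrist0.png

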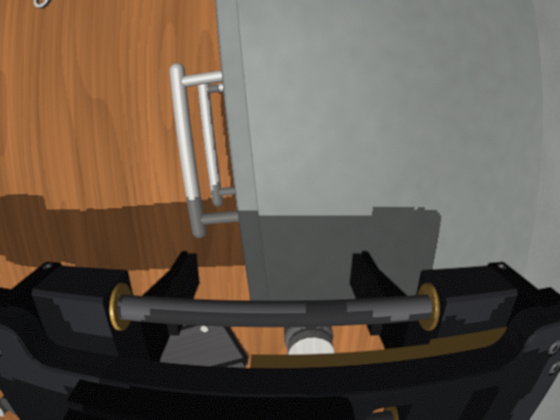

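```bash
cat > h.py <<'E'
import numpy as np, cv2
from cell import bot
def ray(name,uv,pose=None):
    c=bot.get_calibration(name);K=c['camera_matrix'];u,v=uv
    if name!='wrist':
        d=np.linalg.inv(K)@[u,v,1]; d=np.array([d[0],-d[1],-d[2]]); T=c['extrinsics']
    else:
        a=np.array([u-K[0,2],v-K[1,2]])/K[0,0]; r=np.hypot(*a)
        s=np.sin(r)/r if r>1e-9 else 1
        d=np.array([a[0]*s,-a[1]*s,-np.cos(r)])
        P=np.eye(4);P[:3,:3]=pose[1];P[:3,3]=pose[0]; T=P@c['mount']
    return T[:3,3],T[:3,:3]@d/np.linalg.norm(d)
def plane(name,uv,z,pose=None):
    o,d=ray(name,uv,pose); return o+d*(z-o[2])/d[2]
def proj(name,p,pose=None):
    c=bot.get_calibration(name);K=c['camera_matrix']
    if name!='wrist': T=c['extrinsics']
    else:
        P=np.eye(4);P[:3,:3]=pose[1];P[:3,3]=pose[0]; T=P@c['mount']
    q=T[:3,:3].T@(np.asarray(p)-T[:3,3]); q=np.array([q[0],-q[1],-q[2]])
    if name!='wrist': w=K@q; return w[:2]/w[2]
    th=np.arctan2(np.hypot(q[0],q[1]),q[2]); e=q[:2]/np.hypot(q[0],q[1])
    return K[:2,2]+K[0,0]*th*e
def crop(fn,out,x0,y0,x1,y1,k):
    im=cv2.imread(fn)[y0:y1,x0:x1]; cv2.imwrite(out,cv2.resize(im,None,fx=k,fy=k,interpolation=cv2.INTER_CUBIC))
E
python3 - <<'E'
from h import *
crop('pics/scene0.png','pics/s_plates.png',100,150,260,290,5)
crop('pics/side0.png','pics/d_cab.png',130,100,330,280,4)
crop('pics/wrist0.png','pics/w_h.png',140,40,280,260,3)
crop('pics/side0.png','pics/d_plates.png',250,110,410,200,5)
E
```

```text
(no output)
```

View pics/s_plates.png

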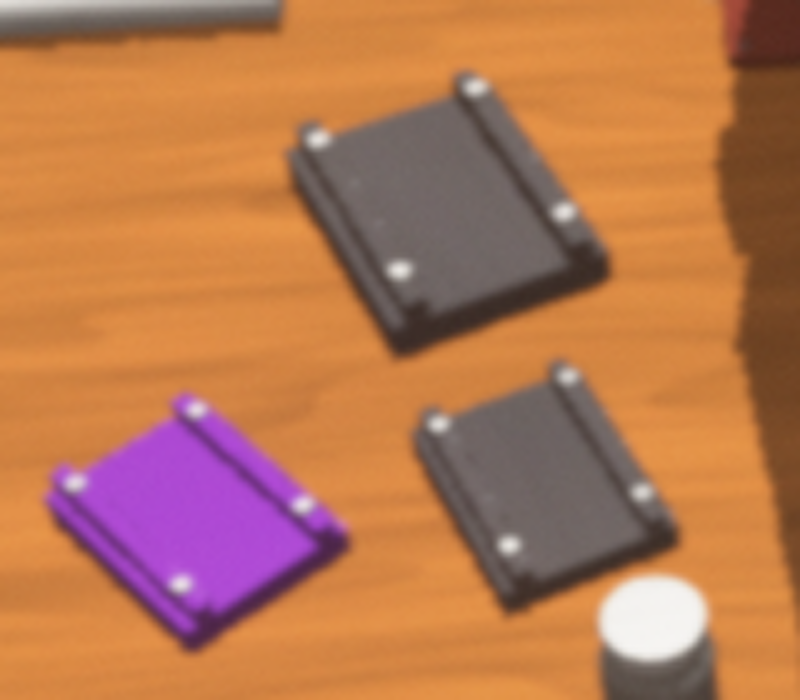

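View pics/d_cab.png

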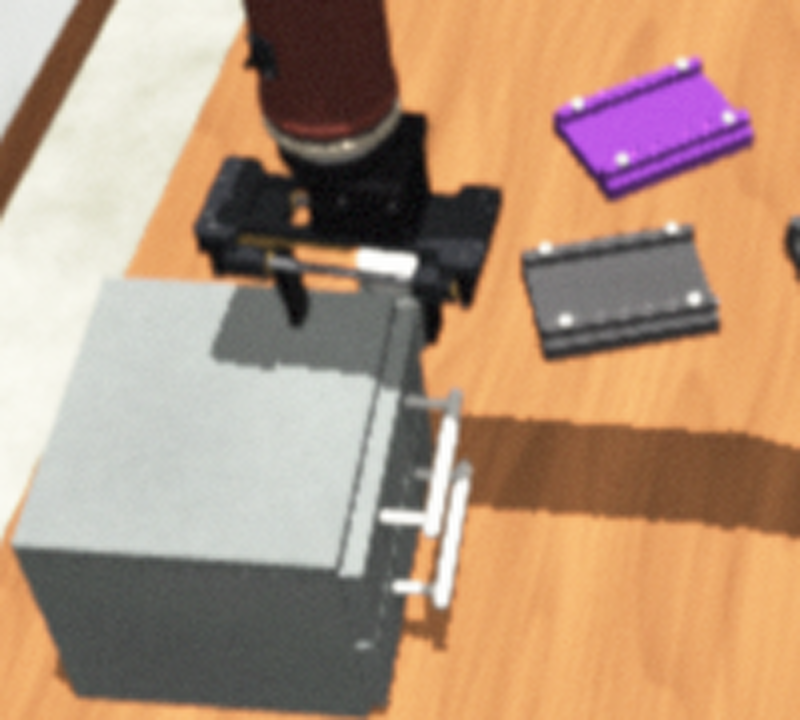

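View pics/w_h.png

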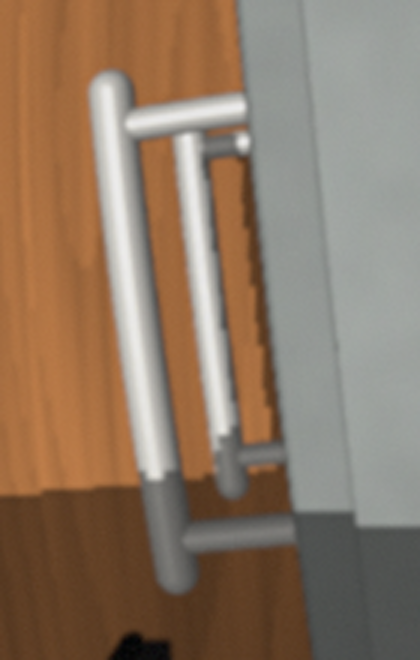

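View pics/d_plates.png

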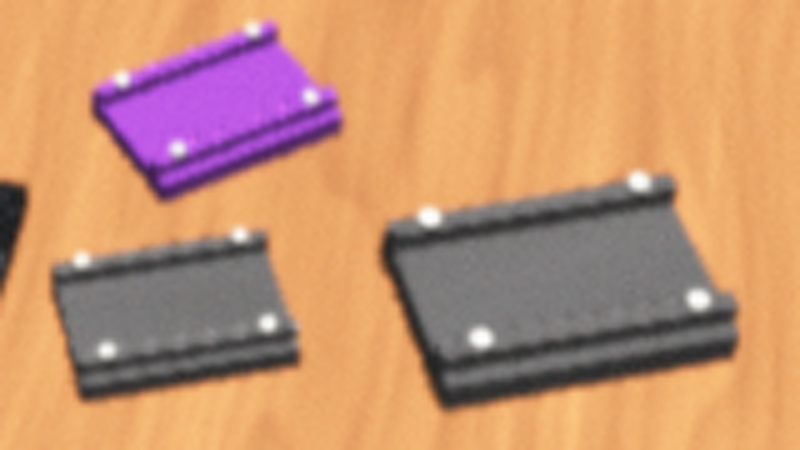

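```bash
python3 - <<'E'
from h import *
np.set_printoptions(precision=4,suppress=True)
s=bot.sense();pose=(s['position'],s['tcp_rot'])
print('TCP',pose[0])
for n,L in (('scene',[(187.6,234.8),(213.6,225.2),(228.4,248.4),(201.8,259)]),('side',[(303.4,174.4),(271.4,179.8),(266.2,161.8),(297.8,157)])):
    P=np.array([plane(n,p,0.033) for p in L]); print(n,P[:,:2].tolist(),P.mean(0),[np.linalg.norm(P[i]-P[(i+1)%4]) for i in range(4)])
for p in [(176.3,63.3),(199.3,238)]: print('bar top',plane('wrist',p,0.156,pose))
# side bar
for p in [(455,395),(431,532)]: print('bar side',plane('side',(p[0]/4+130,p[1]/4+100),0.156))
for p in [(465,468),(442,604)]: print('bar side2',plane('side',(p[0]/4+130,p[1]/4+100),0.06))
# cabinet top corners
for p in [(15,547),(365,575),(105,280)]: print('cab side',plane('side',(p[0]/4+130,p[1]/4+100),0.194))
E
```

```text
TCP [ 0.6496 -0.      0.193 ]
scene [[0.48104863506831075, -0.3133935536795197], [0.4488458435891636, -0.234695685058405], [0.5503555197721673, -0.1930431091210778], [0.5828181825187619, -0.2707400531912235]] [ 0.5158 -0.253   0.033 ] [np.float64(0.08503160767947214), np.float64(0.10972306704149813), np.float64(0.08420593560099247), np.float64(0.11034655360352094)]
side [[0.45317864187259627, -0.23558987399488984], [0.5534149708645286, -0.1940071565107122], [0.5867402956965524, -0.2717804370928596], [0.4843262751416606, -0.3123177908852388]] [ 0.5194 -0.2534  0.033 ] [np.float64(0.10851932566666563), np.float64(0.08461241308265191), np.float64(0.11014494386355789), np.float64(0.08280910752203782)]
bar top [0.5796 0.1226 0.156 ]
bar top [ 0.5908 -0.0084  0.156 ]
bar side [ 0.5927 -0.0015  0.156 ]
bar side [0.5812 0.1185 0.156 ]
bar side2 [ 0.5939 -0.0092  0.06  ]
bar side2 [0.5825 0.1133 0.06  ]
cab side [0.8359 0.2027 0.194 ]
cab side [0.6054 0.1846 0.194 ]
cab side [ 0.8592 -0.0339  0.194 ]
```

```bash
cat >> h.py <<'E'
YAW=np.radians(4.9); cx=np.array([np.cos(YAW),np.sin(YAW),0]); cy=np.array([-np.sin(YAW),np.cos(YAW),0])
R1=np.column_stack([cy,cx,[0,0,-1]])          # jaws along cab x
R2=np.column_stack([-cx,cy,[0,0,-1]])         # jaws along cab y
H=np.array([0.586,0.058,0.156])
def Rj(deg): # tool y at angle deg, z down
    a=np.radians(deg); y=np.array([np.cos(a),np.sin(a),0]); z=np.array([0,0,-1.]); return np.column_stack([np.cross(y,z),y,z])
E
python3 - <<'E'
from h import *
np.set_printoptions(precision=1,suppress=True)
for n,R in (('R1',R1),('R2',R2),('-R2',np.column_stack([cx,-cy,[0,0,-1]]))):
  print(n,[ (round(x,3),bot.ik((H+cx*x)*[1,1,0]+[0,0,0.140],R) is not None) for x in (0.02,-.031,-.1,-.14,-.15,-.158,-.175,-.185,-.19,-.2)])
S=H-0.158*cx; row=S+cx*.122; row[2]-=.049; print(row*1000)
for y in(-.038,0,.038):
  for z in (.131,.25): print(bot.ik((row+cy*y)*[1,1,0]+[0,0,z],R1))
for a in (22.3,202.3):
  for z in (.09,.25): print(bot.ik([.5175,-.253,z],Rj(a)))
print(bot.ik([.5852,.058,.25],R1), bot.sense()['qpos'])
E
```

```text
R1 [(0.02, True), (-0.031, True), (-0.1, True), (-0.14, True), (-0.15, True), (-0.158, True), (-0.175, True), (-0.185, True), (-0.19, True), (-0.2, True)]
R2 [(0.02, True), (-0.031, True), (-0.1, True), (-0.14, True), (-0.15, True), (-0.158, True), (-0.175, True), (-0.185, True), (-0.19, True), (-0.2, True)]
-R2 [(0.02, True), (-0.031, True), (-0.1, True), (-0.14, True), (-0.15, True), (-0.158, True), (-0.175, True), (-0.185, True), (-0.19, True), (-0.2, True)]
[550.1  54.9 107. ]
[ -6.6  10.5   0.3 102.3  -0.   67.3  -1.4]
[-6.9  6.5  0.6 92.6 -0.1 80.8 -1.4]
[ -9.5  10.4  -0.9 102.3   0.2  67.3  -5.6]
[-9.8  6.5 -0.6 92.7  0.1 80.8 -5.5]
[-12.4  10.7  -2.1 102.    0.4  67.3  -9.7]
[-12.6   6.8  -1.8  92.4   0.2  80.9  -9.5]
[ 16.   15.    6.6 102.1  -1.9  63.1  45.5]
[15.2  9.   7.3 90.  -1.2 81.1 44.9]
[  -3.3   16.1   29.5  103.    -8.8   63.1 -128.5]
[  -3.2    9.3   28.4   90.9   -4.5   81.  -132.1]
[-9.7 10.6 -0.3 88.   0.1 81.4 -5.1] [-5.7 19.1  2.3 84.  -0.8 77.  -3.4]
```

```bash
python3 - <<'E'
from h import *
np.set_printoptions(precision=4,suppress=True)
print('jar',plane('scene',(231,273.5),0.09))
p=bot.sense()['position']
print(bot.move_linear([p[0],p[1],.26],vel=.15,force_limit=15))
t=H-cx*.031
bot.reach([t[0],t[1],.26],R1)
s=bot.sense();pose=(s['position'],s['tcp_rot']);im=bot.read_camera('wrist');cv2.imwrite('pics/wrist1.png',im[:,:,::-1])
print(s['time'],s['position'],s['tcp_rot'][:,1])
np.savez('pose1.npz',p=pose[0],R=pose[1])
E
```

```text
jar [ 0.693  -0.1876  0.09  ]
False
1.2583 [0.5542 0.0556 0.2593] [ 0.9963  0.0863 -0.0009]
```

View pics/wrist1.png

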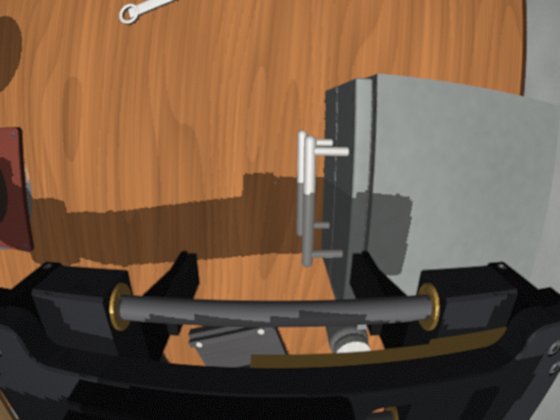

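```bash
python3 - <<'E'
from h import *
np.set_printoptions(precision=4,suppress=True)
crop('pics/wrist1.png','pics/w1c.png',280,110,400,290,4)
d=np.load('pose1.npz');pose=(d['p'],d['R'])
a,b=[plane('wrist',p,.156,pose) for p in [(310,139),(307,264)]]; print(a,b,(a+b)/2,np.linalg.norm(a-b),np.degrees(np.arctan2(-(a-b)[0],(a-b)[1])))
E
```

```text
[0.58  0.119 0.156] [ 0.5915 -0.0048  0.156 ] [0.5858 0.0571 0.156 ] 0.12431960499990075 5.323010172506469
```

View pics/w1c.png

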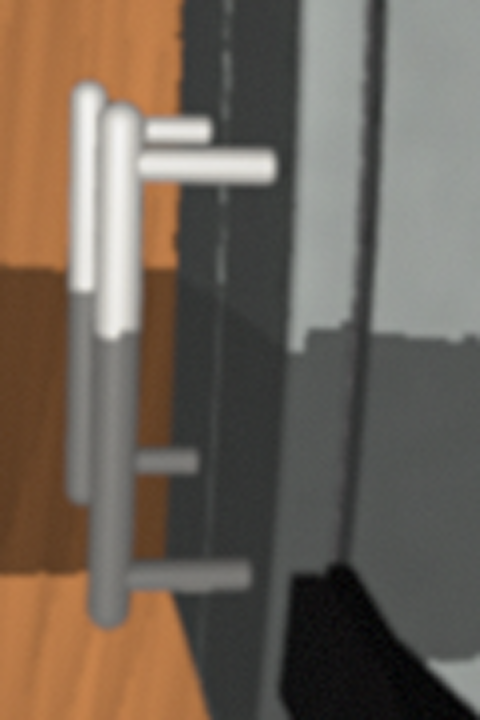

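```bash
sed -i 's/np.radians(4.9)/np.radians(5.0)/; s/H=np.array.*/H=np.array([0.586,0.0575,0.156])/' h.py; python3 - <<'E'
from h import *
np.set_printoptions(precision=4,suppress=True)
t=H-cx*.031
print(bot.move_linear([t[0],t[1],.19],vel=.1,orientation=R1))
print(bot.move_linear([t[0],t[1],.141],vel=.06,force_limit=8)); print(bot.sense()['position'],bot.sense()['wrist_force'])
g=lambda d: np.append((t-cx*d)[:2],.141)
print(bot.move_linear(g(.012),vel=.03,force_limit=10)); print(bot.sense()['wrist_force'])
print(bot.move_linear(g(.15),vel=.08,force_limit=12)); s=bot.sense();print(s['time'],s['position'],s['wrist_force'])
print(bot.move_linear(g(.180),vel=.03,force_limit=12)); s=bot.sense();print(s['time'],s['position'],s['wrist_force'],(t-s['position'])@cx)
E
```

```text
False
False
[0.5554 0.0549 0.1414] [ 0.5304 -0.915  -0.105 ]
False
[-0.6057  0.4524 -0.7528]
False
5.55 [0.4059 0.0418 0.141 ] [-0.0113 -0.0993 -0.7902]
False
6.7 [0.376  0.0391 0.141 ] [ 0.2774 -0.5739 -0.5957] 0.17983215626345406
```

```bash
python3 - <<'E'
from h import *
for n in ('side','wrist'):
    im=bot.read_camera(n);cv2.imwrite(f'pics/{n}2.png',im[:,:,::-1])
crop('pics/side2.png','pics/side2c.png',130,100,330,280,4)
E
```

```text
(no output)
```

View pics/side2c.png

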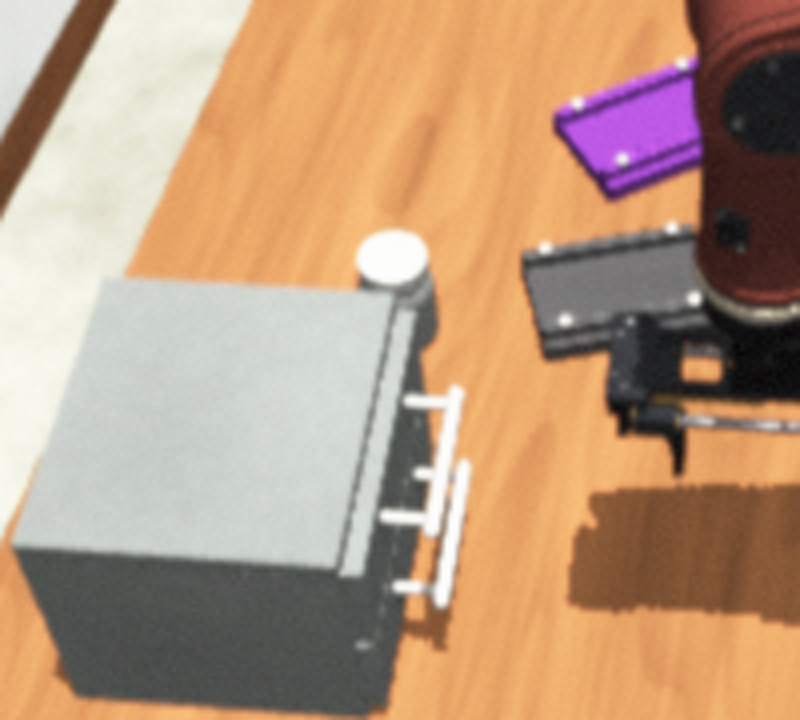

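View pics/wrist2.png

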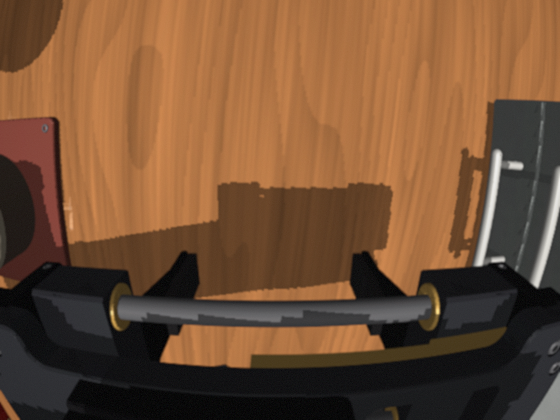

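```bash
python3 - <<'E'
from h import *
np.set_printoptions(precision=4,suppress=True)
s=bot.sense();p=s['position'];R=s['tcp_rot'];pose=(p,R);print(p,R)
o,d=ray('side',(300,218))
for z in (.12,.141,.15,.16,.17,.18,.2,.22): 
  q=o+d*(z-o[2])/d[2]; print(z,q,R.T@(q-p))
o,d=ray('wrist',(360,256),pose)
for z in (.12,.141,.15,.16,.17,.18,.2): 
  q=o+d*(z-o[2])/d[2]; print('w',z,R.T@(q-p))
for k in (.0435,.0585): print(proj('side',p+R[:,1]*k), proj('wrist',p+R[:,1]*k,pose))
crop('pics/side2.png','pics/side2d.png',270,160,360,240,8)
crop('pics/wrist2.png','pics/wrist2d.png',330,230,460,340,6)
E
```

```text
[0.3759 0.0391 0.141 ] [[-0.0872  0.9962 -0.0001]
 [ 0.9962  0.0872  0.    ]
 [ 0.     -0.0001 -1.    ]]
0.12 [0.4272 0.0122 0.12  ] [-0.0313  0.0487  0.021 ]
0.141 [0.4251 0.028  0.141 ] [-0.0153  0.048  -0.    ]
0.15 [0.4242 0.0349 0.15  ] [-0.0085  0.0477 -0.009 ]
0.16 [0.4232 0.0424 0.16  ] [-0.0008  0.0473 -0.019 ]
0.17 [0.4222 0.05   0.17  ] [ 0.0068  0.047  -0.029 ]
0.18 [0.4211 0.0576 0.18  ] [ 0.0144  0.0467 -0.039 ]
0.2 [0.4191 0.0727 0.2   ] [ 0.0297  0.046  -0.059 ]
0.22 [0.4171 0.0878 0.22  ] [ 0.0449  0.0453 -0.079 ]
w 0.12 [-0.0163  0.0621  0.021 ]
w 0.141 [-0.0063  0.0559 -0.    ]
w 0.15 [-0.002   0.0532 -0.009 ]
w 0.16 [ 0.0028  0.0503 -0.019 ]
w 0.17 [ 0.0075  0.0473 -0.029 ]
w 0.18 [ 0.0123  0.0443 -0.039 ]
w 0.2 [ 0.0218  0.0384 -0.059 ]
[301.2373 222.4832] [342.6402 247.6512]
[295.8522 222.1169] [364.6741 247.2683]
```

View pics/side2d.png

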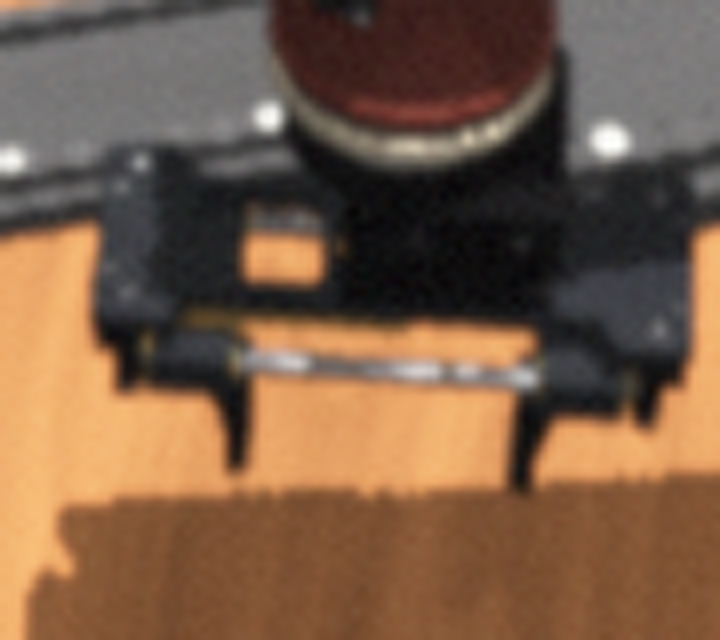

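View pics/wrist2d.png

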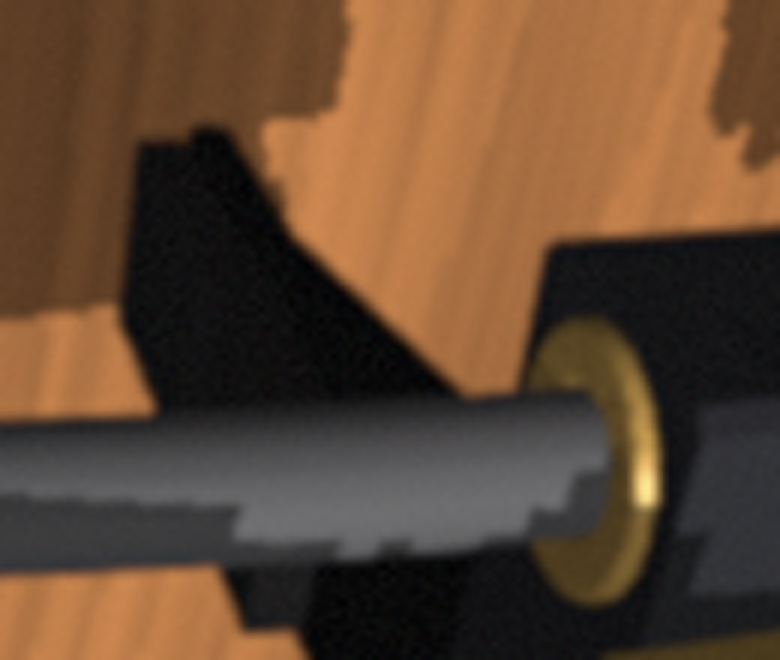

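```bash
python3 - <<'E'
from h import *
np.set_printoptions(precision=4,suppress=True)
bot.gripper_close(); s=bot.sense();p=s['position'];R=s['tcp_rot'];pose=(p,R);print(s['time'],p,s['gripper_width'])
for n in ('side','wrist'):
    im=bot.read_camera(n);cv2.imwrite(f'pics/{n}3.png',im[:,:,::-1])
for x in(-.0095,0,.0095): print(proj('side',p+R[:,0]*x),proj('wrist',p+R[:,0]*x,pose))
crop('pics/side3.png','pics/side3d.png',270,160,360,240,8)
crop('pics/wrist3.png','pics/wrist3d.png',200,200,340,340,5)
E
```

```text
8.325 [0.3758 0.0391 0.141 ] 8.74535891788184e-05
[317.1119 220.8075] [275.7714 261.4397]
[316.9521 223.5356] [275.7922 248.1641]
[316.7908 226.2882] [275.8117 234.3911]
```

View pics/side3d.png

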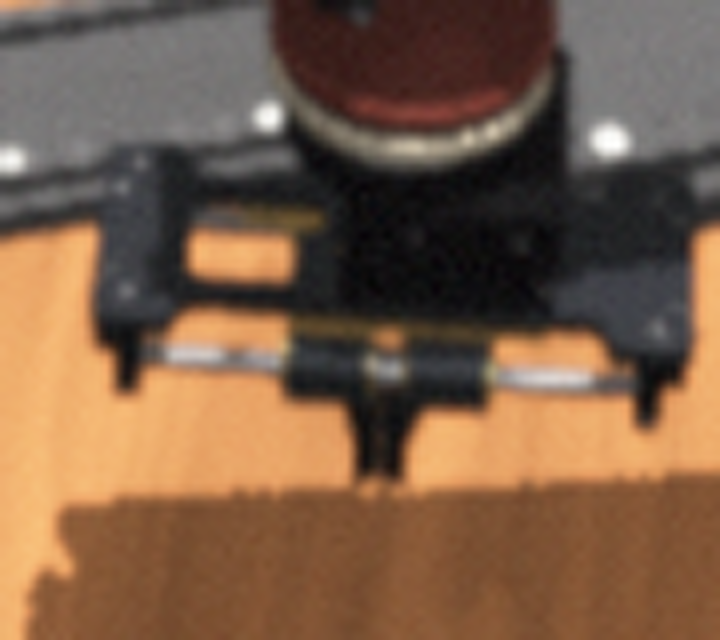

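View pics/wrist3d.png

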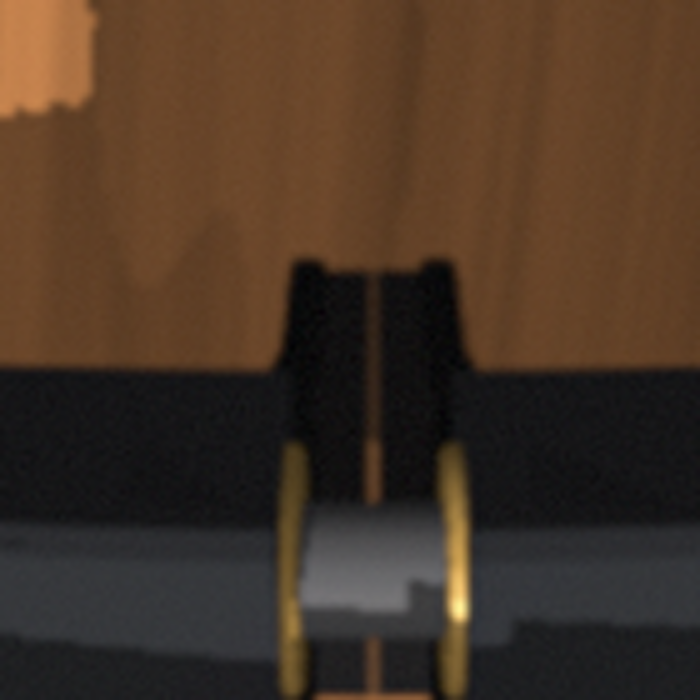

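```bash
python3 - <<'E'
from h import *
np.set_printoptions(precision=4,suppress=True)
p=bot.sense()['position']
try:
  print(bot.move_linear([p[0],p[1],.03],vel=.12,force_limit=6))
  print(bot.move_linear([p[0],p[1],-.02],vel=.03,force_limit=4))
except bot.PlanningError as e: print('PE',e)
s=bot.sense();print(s['time'],s['position'],s['wrist_force'])
E
```

```text
False
False
11.3167 [ 0.3759  0.0391 -0.0199] [ 1.3134 -0.7162  0.5305]
```

```bash
python3 - <<'E'
from h import *
np.set_printoptions(precision=4,suppress=True)
p=bot.sense()['position']
try:
  print(bot.move_linear([p[0],p[1],-.045],vel=.02,force_limit=4))
except bot.PlanningError as e: print('PE',e)
s=bot.sense();print(s['time'],s['position'],s['wrist_force'])
E
```

```text
True
11.9333 [ 0.3759  0.0391 -0.0285] [-1.124   0.2576  7.7967]
```

```bash
echo 'DZ=-0.028  # command z = true tip z + DZ' >> h.py; python3 - <<'E'
from h import *
np.set_printoptions(precision=4,suppress=True)
p=bot.sense()['position']
bot.move_linear([p[0],p[1],.165],vel=.2)
bot.open()
t=H-cx*.031
bot.move_linear([t[0],t[1],.165],vel=.2,orientation=R1)
z=.141+DZ
print(bot.move_linear([t[0],t[1],z],vel=.06,force_limit=6)); s=bot.sense(); print(s['time'],s['position'],s['wrist_force'])
g=lambda d: np.append((t-cx*d)[:2],z)
print(bot.move_linear(g(.014),vel=.04,force_limit=15)); print(bot.sense()['wrist_force'])
im=bot.read_camera('wrist');cv2.imwrite('pics/wrist4.png',im[:,:,::-1])
E
```

```text
False
16.6333 [0.5554 0.0549 0.1134] [ 0.6104 -0.4762 -0.7056]
False
[ 1.149   0.2904 -0.5734]
```

View pics/wrist4.png

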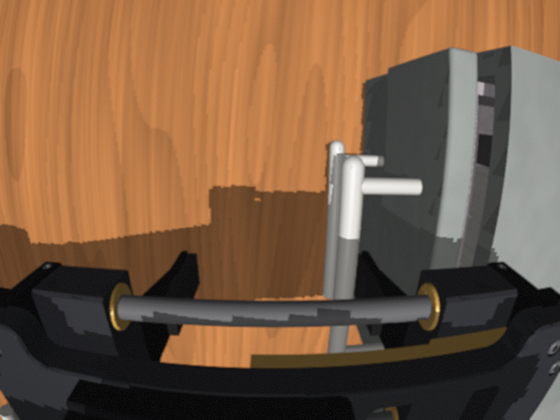

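The bar (about column 345, rows 160–350) is now hooked by the right finger. The top drawer has begun to open, with a gap showing at column 480.

```bash
python3 - <<'E'
from h import *
np.set_printoptions(precision=4,suppress=True)
t=H-cx*.031; z=.141+DZ
g=lambda d: np.append((t-cx*d)[:2],z)
print(bot.move_linear(g(.150),vel=.09,force_limit=25)); 
print(bot.move_linear(g(.185),vel=.03,force_limit=12)); s=bot.sense();print(s['time'],s['position'],s['wrist_force'],(t-s['position'])@cx)
bot.dwell(.2)
# back off 4mm, rise, look
d=(t-s['position'])@cx
bot.move_linear(g(d-.006),vel=.05)
q=g(d-.006); q[2]=.17; bot.move_linear(q,vel=.15)
p=np.append((t-cx*.09)[:2],.22); 
bot.move_linear(p,vel=.25)
s=bot.sense();np.savez('pose5.npz',p=s['position'],R=s['tcp_rot'])
for n in('wrist','side'):
  im=bot.read_camera(n);cv2.imwrite(f'pics/{n}5.png',im[:,:,::-1])
print(s['time'])
E
```

```text
False
True
19.4833 [0.3912 0.0405 0.1131] [ 3.6197  0.299  -0.1809] 0.1645197445496891
20.9833
```

View pics/wrist5.png

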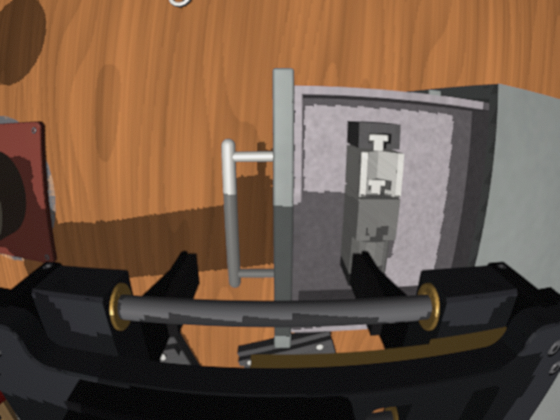

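View pics/side5.png

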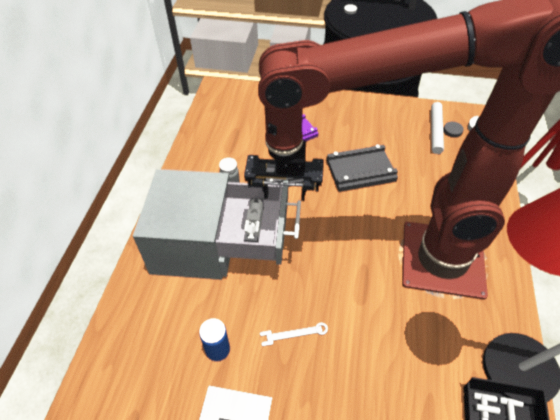

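```bash
python3 - <<'E'
from h import *
crop('pics/wrist5.png','pics/w5c.png',320,110,440,300,4)
crop('pics/side5.png','pics/s5c.png',220,170,310,260,7)
d=np.load('pose5.npz');pose=(d['p'],d['R'])
np.set_printoptions(precision=4,suppress=True)
S=H-0.158*cx; row=S+cx*.122
for y in (-.038,0,.038):
  for z in (.163,): print(y,proj('wrist',np.append((row+cy*y)[:2],z),pose),proj('side',np.append((row+cy*y)[:2],z)))
a,b=[plane('wrist',p,.156,pose) for p in [(229,141),(234,287)]]; print(a,b,(a+b)/2,S)
E
```

```text
-0.038 [373.8752 261.195 ] [255.681  203.8372]
0 [378.736  219.8928] [253.9366 214.4755]
0.038 [382.7608 174.8228] [252.1285 225.5028]
[0.4231 0.1062 0.156 ] [ 0.4333 -0.0227  0.156 ] [0.4282 0.0418 0.156 ] [0.4286 0.0437 0.156 ]
```

View pics/w5c.png

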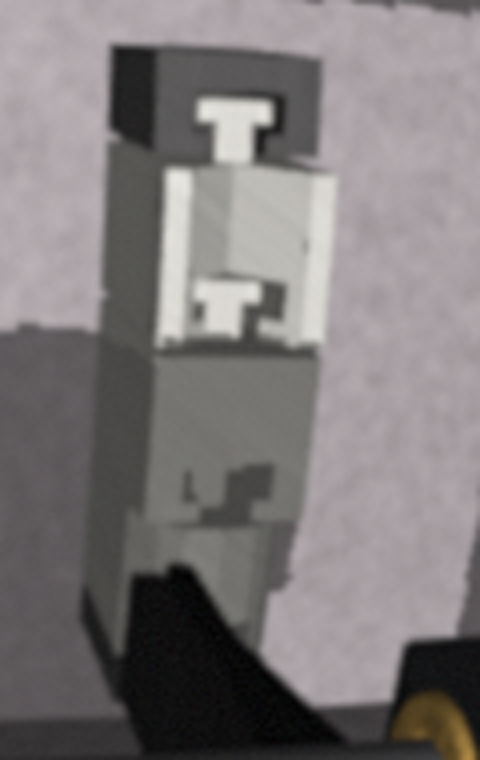

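View pics/s5c.png

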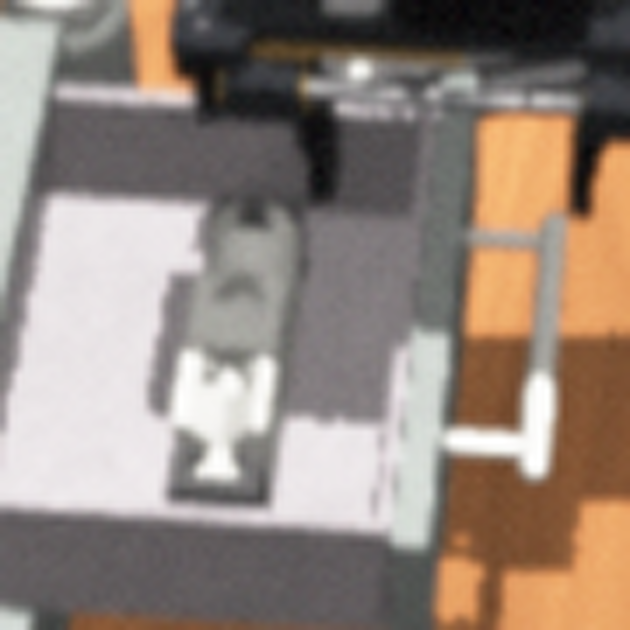

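```bash
python3 - <<'E'
from h import *
np.set_printoptions(precision=4,suppress=True)
d=np.load('pose5.npz');pose=(d['p'],d['R'])
q=plane('wrist',(382,173.7),.163,pose); S=H-0.158*cx; m=S+cx*.122+cy*.038; print(q,m)
c=(q+m)/2-cx*.001
bot.move_linear([c[0],c[1],.22],vel=.25,orientation=R1)
print(bot.move_linear([c[0],c[1],.15],vel=.15,force_limit=10))
print(bot.move_linear([c[0],c[1],.133+DZ],vel=.05,force_limit=6));s=bot.sense();print(s['time'],s['position'],s['wrist_force'])
np.save('c.npy',c)
for n in('wrist','side'):
  im=bot.read_camera(n);cv2.imwrite(f'pics/{n}6.png',im[:,:,::-1])
crop('pics/wrist6.png','pics/w6c.png',200,60,480,300,2.8)
crop('pics/side6.png','pics/s6c.png',200,150,320,270,5)
E
```

```text
[0.546 0.093 0.163] [0.5468 0.0922 0.156 ]
False
False
23.2667 [0.5457 0.0926 0.1054] [-0.2952 -0.0595 -0.2983]
```

View pics/w6c.png

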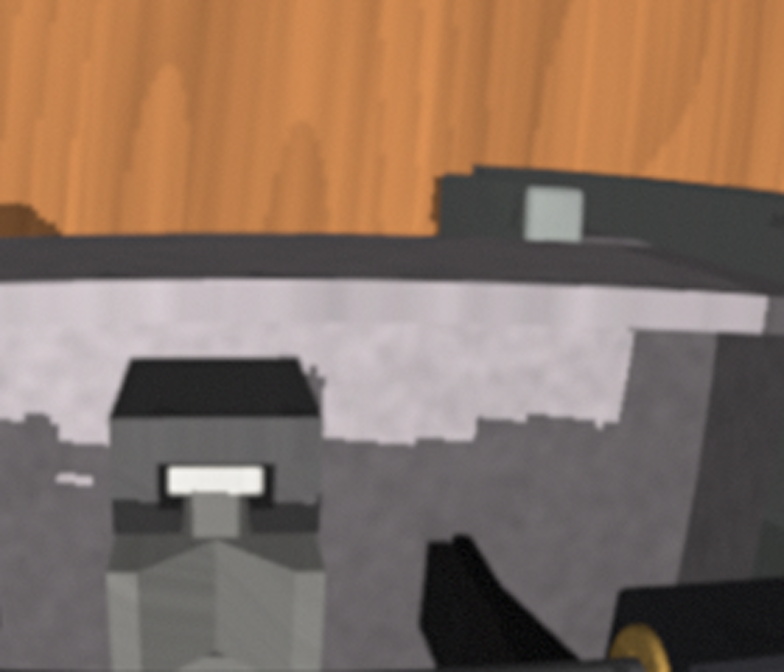

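View pics/s6c.png

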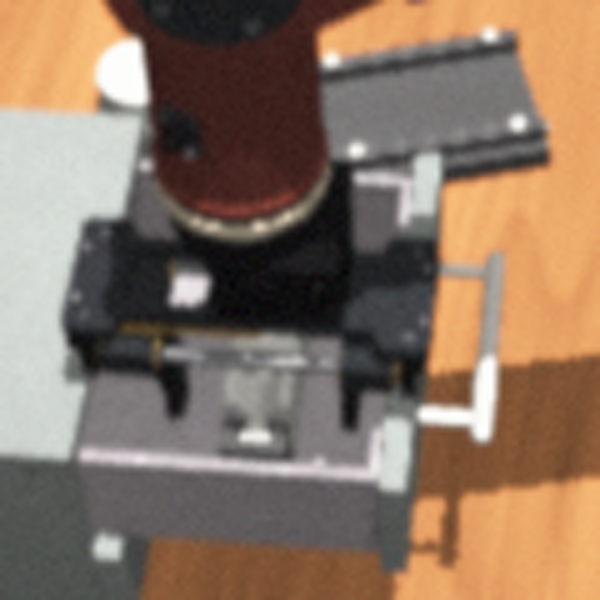

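```bash
python3 - <<'E'
from h import *
np.set_printoptions(precision=4,suppress=True)
c=np.load('c.npy'); bot.gripper_close(); s=bot.sense();print(s['gripper_width'],s['wrist_force'],s['position'])
z0=s['position'][2]
print(bot.move_linear([c[0],c[1],z0+.015],vel=.03,force_limit=20)); s=bot.sense();print(s['gripper_width'],s['wrist_force'])
im=bot.read_camera('side');cv2.imwrite('pics/side7.png',im[:,:,::-1])
im=bot.read_camera('wrist');cv2.imwrite('pics/wrist7.png',im[:,:,::-1])
crop('pics/side7.png','pics/s7c.png',200,150,320,270,5);print(s['time'])
crop('pics/wrist7.png','pics/w7c.png',200,60,480,300,2.8)
E
```

```text
0.03585063164039948 [ 1.9521  0.1255 -0.2222] [0.5457 0.0926 0.1051]
False
0.035812368929828545 [-0.2274 -0.9109 -3.7873]
24.9083
```

View pics/s7c.png

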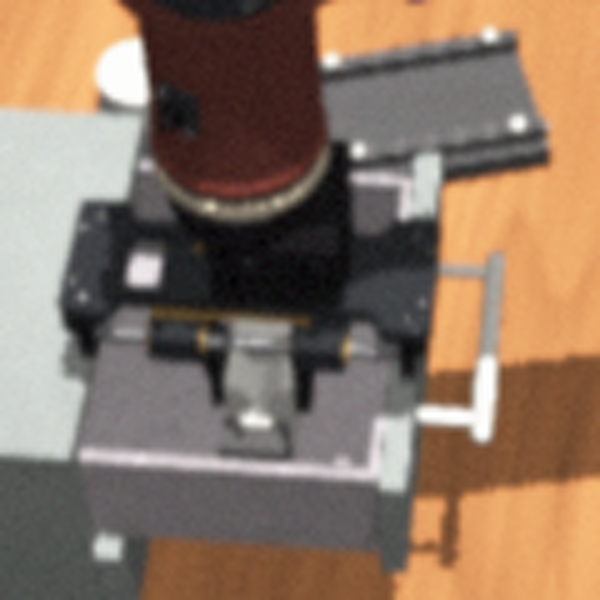

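View pics/w7c.png

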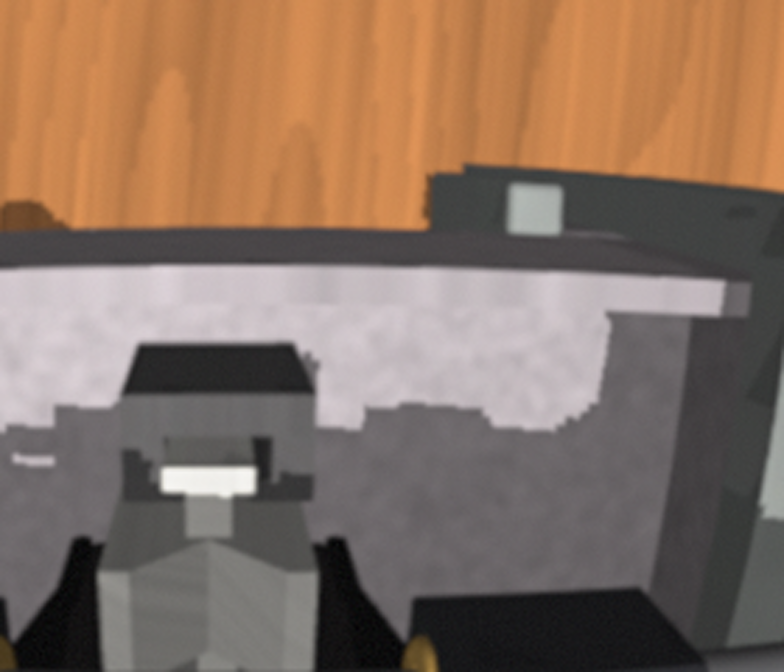

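```bash
python3 - <<'E'
from h import *
np.set_printoptions(precision=4,suppress=True)
c=np.load('c.npy'); z0=.1051
print(bot.move_linear([c[0],c[1],z0+.045],vel=.05,force_limit=15)); s=bot.sense();print(s['gripper_width'],s['wrist_force'])
print(bot.move_linear([c[0],c[1],z0+.11],vel=.08,force_limit=15)); bot.dwell(.2); s=bot.sense();print(s['time'],s['gripper_width'],s['wrist_force'])
im=bot.read_camera('side');cv2.imwrite('pics/side8.png',im[:,:,::-1])
im=bot.read_camera('wrist');cv2.imwrite('pics/wrist8.png',im[:,:,::-1])
crop('pics/side8.png','pics/s8c.png',200,120,320,270,5)
E
```

```text
False
0.0360314327963462 [ 0.3831 -0.2803 -4.1699]
False
26.925 0.03566523124005729 [-0.3376 -0.0084 -4.2943]
```

View pics/s8c.png

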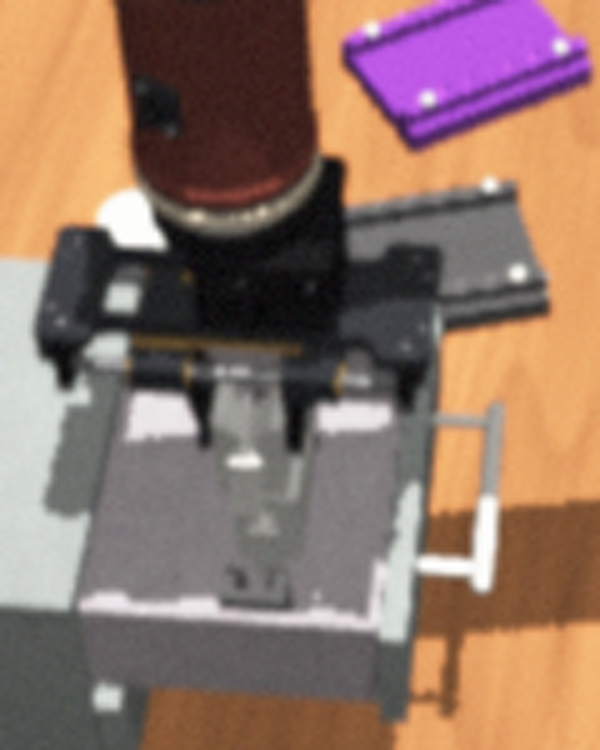

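View pics/wrist8.png

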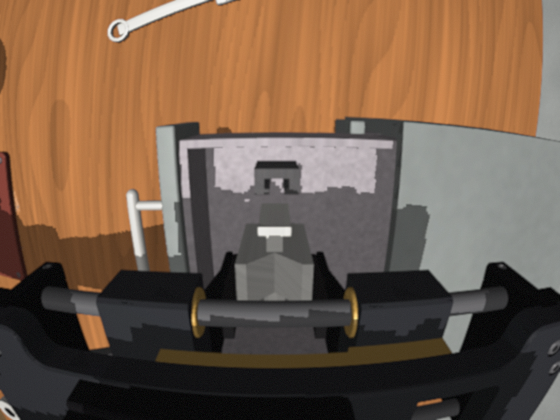

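```bash
python3 - <<'E'
from h import *
np.set_printoptions(precision=4,suppress=True)
a=22.2; R=Rj(a); ar=np.radians(a); by=np.array([-np.sin(ar),np.cos(ar)])
print(R)
b=np.array([.5175,-.2532])-by*.006; np.save('b.npy',b)
c=np.load('c.npy')
bot.move_linear([b[0],b[1],.215],vel=.18,orientation=R)
bot.move_linear([b[0],b[1],.09],vel=.15)
s=bot.sense();print(s['time'],s['position'],s['gripper_width'],s['wrist_force'])
np.savez('pose9.npz',p=s['position'],R=s['tcp_rot'])
for n in('wrist','side','scene'):
  im=bot.read_camera(n);cv2.imwrite(f'pics/{n}9.png',im[:,:,::-1])
crop('pics/scene9.png','pics/sc9c.png',160,180,290,290,6)
crop('pics/side9.png','pics/s9c.png',230,110,340,210,6)
E
```

```text
[[-0.3778  0.9259  0.    ]
 [ 0.9259  0.3778  0.    ]
 [ 0.      0.     -1.    ]]
30.1167 [ 0.5205 -0.259   0.091 ] 0.035555548960677426 [ 0.3928  0.3878 -3.2999]
```

View pics/sc9c.png

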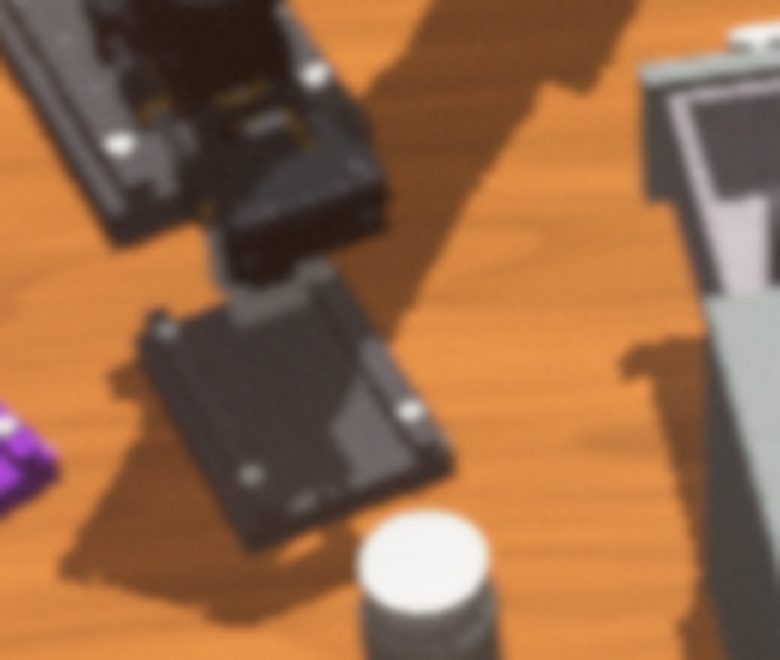

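View pics/wrist9.png

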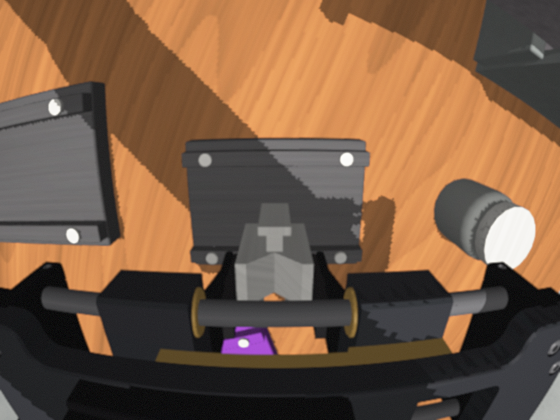

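View pics/s9c.png

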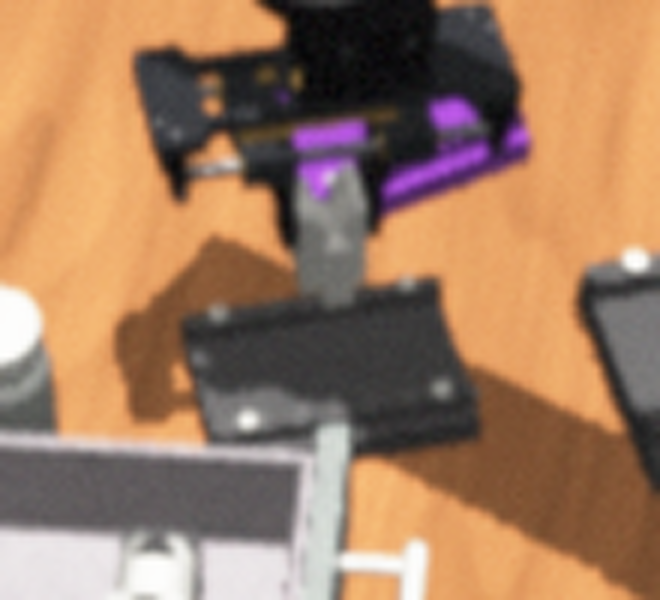

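```bash
python3 - <<'E'
from h import *
np.set_printoptions(precision=4,suppress=True)
d=np.load('pose9.npz');pose=(d['p'],d['R'])
P=np.array([plane('wrist',p,.033,pose) for p in [(205,160),(347,159.5),(340.5,257.5),(211,258)]])
print(P,P.mean(0),[np.linalg.norm(P[i]-P[(i+1)%4]) for i in range(4)])
e=(P[1]-P[0]+P[2]-P[3]);print(np.degrees(np.arctan2(e[1],e[0])), d['R'].T@(P.mean(0)-d['p']))
E
```

```text
[[ 0.451  -0.2345  0.033 ]
 [ 0.5536 -0.1922  0.033 ]
 [ 0.5853 -0.27    0.033 ]
 [ 0.4825 -0.3124  0.033 ]] [ 0.5181 -0.2523  0.033 ] [np.float64(0.11105124857673122), np.float64(0.0840682523794632), np.float64(0.11114004880705654), np.float64(0.08400746431790607)]
22.39775010794566 [0.0072 0.0003 0.058 ]
```

Three views agree on the bed: centre about (0.518, −0.2525), yaw 22.3°. I'll lower the block now.

```bash
python3 - <<'E'
from h import *
np.set_printoptions(precision=4,suppress=True)
b=np.load('b.npy')
print(bot.move_linear([b[0],b[1],.030],vel=.08,force_limit=12))
print(bot.move_linear([b[0],b[1],.008],vel=.015,force_limit=3)); s=bot.sense();print(s['time'],s['position'],s['wrist_force'],s['gripper_width'])
for n in('wrist','side','scene'):
  im=bot.read_camera(n);cv2.imwrite(f'pics/{n}10.png',im[:,:,::-1])
crop('pics/side10.png','pics/s10c.png',230,110,340,210,6)
E
```

```text
False
True
32.025 [ 0.5198 -0.2587  0.018 ] [-0.8943 -0.4866  5.1575] 0.03579217027554815
```

View pics/s10c.png

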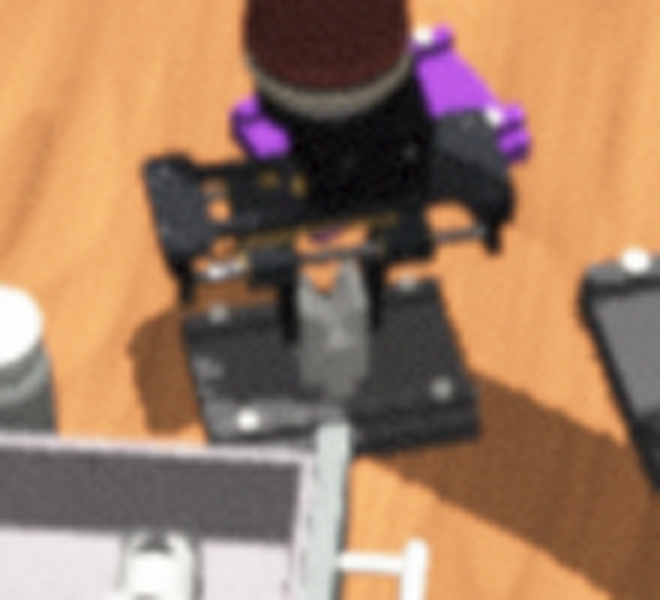

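View pics/wrist10.png

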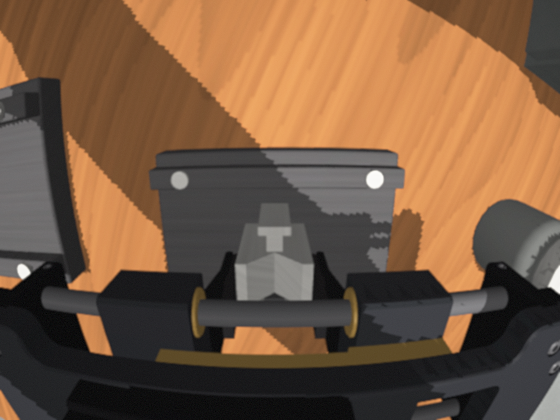

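```bash
python3 - <<'E'
from h import *
b=np.load('b.npy')
bot.open(); print(bot.sense()['wrist_force'])
bot.move_linear([b[0],b[1],.12],vel=.08)
bot.move_linear([b[0]-.05,b[1]-.09,.2],vel=.2)
s=bot.sense();print(s['time']);np.savez('pose11.npz',p=s['position'],R=s['tcp_rot'])
for n in('wrist','side','scene'):
  im=bot.read_camera(n);cv2.imwrite(f'pics/{n}11.png',im[:,:,::-1])
crop('pics/side11.png','pics/s11c.png',190,120,330,270,5)
E
```

```text
[-0.67350051 -0.10513631  0.08523884]
35.4917
```

View pics/s11c.png

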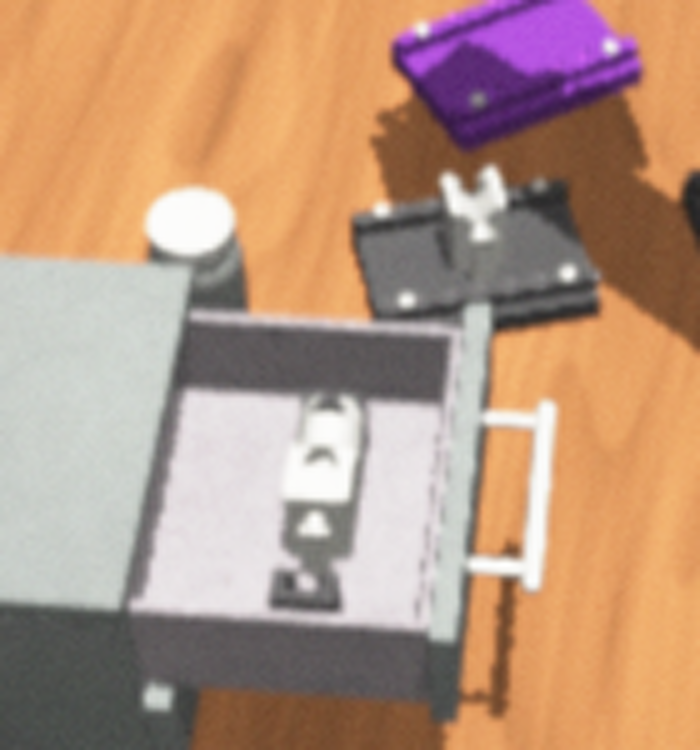

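View pics/wrist11.png

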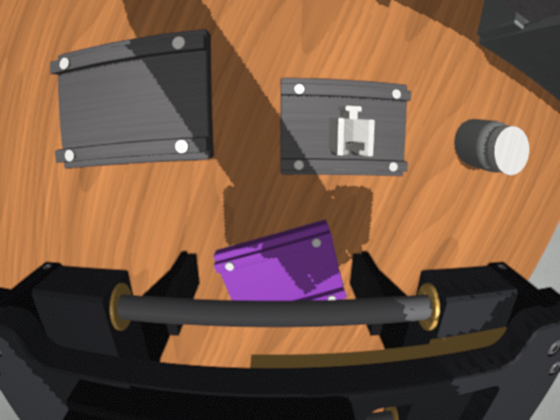

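View pics/scene11.png

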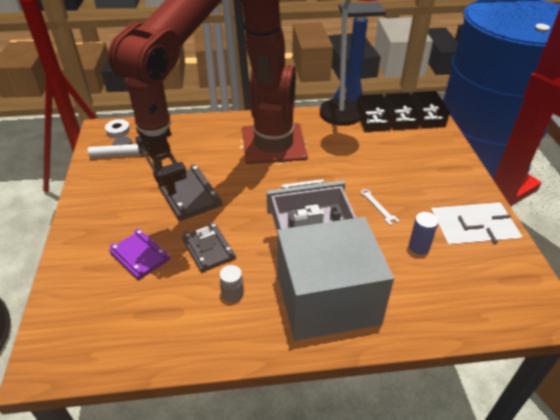

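```bash
python3 - <<'E'
from h import *
np.set_printoptions(precision=4,suppress=True)
a,b=[plane('side',(x/5+190,y/5+120),.156) for x,y in((545,405),(533,585))]
m=(a+b)/2; print(m,(np.array([.58695,.0585])-m[:2])@cx[:2])
d=np.load('pose11.npz');pose=(d['p'],d['R'])
q=plane('wrist',(355.5,136.5),.076,pose); P=np.mean([plane('wrist',p,.033,pose) for p in [(299,89),(396,94),(393,167),(298,165)]],0)
r=np.radians(22.3);print(q,P,[[np.cos(r),np.sin(r)],[-np.sin(r),np.cos(r)]]@(q-P)[:2])
print(bot.sense()['time'])
E
```

```text
[0.4292 0.042  0.156 ] 0.1585983629188001
[ 0.5183 -0.2587  0.076 ] [ 0.5181 -0.2523  0.033 ] [-0.0023 -0.006 ]
35.6417
```

The drawer reads 158.6 mm out. The block is 2 mm and 6 mm from the bed centre, within tolerance, and upright. Handing in.

```bash
python3 -c "
from cell import bot
bot.close_job()"
```

```text
the job is handed in; nothing more can be done
```

The V-block is standing on the press bed and the job is handed in, at about 36 s of the 54 s allowed. The interface gives no verdict, so the results below are my own last checks.

**What I did:**
- **Drawer:** I hooked the top drawer's bar with one open finger and pulled until it hit its stop.
- **Lift:** The V-block was the one in the +38 mm place. I gripped it by its x faces and lifted it straight up 110 mm; the wrist force was about 4.3 N, which is one block only.
- **Placing:** The bed is the small dark plate, not the purple one or the larger dark one. I turned the block to the rails at 22° and lowered it slowly until it touched the plate.

**Last checks:**

| Check | Result |
|---|---|
| Top drawer | 158 mm out by the side camera; lower drawer looks shut |
| V-block position | about −2 mm along the rails and −6 mm across; the −6 mm was deliberate, to centre block and rib together |
| V-block attitude | upright, V square across the rails |
| Flat and round blocks | down in place |
| Jar, can and spanner | look unmoved (compared by eye) |
| Gripper | open and clear of everything |

**What disagreed:** my first pull missed the handle. The real fingertips are about 28 mm behind the nominal TCP. The camera rays showed it, and a light touch of about 8 N on the bench confirmed it. I allowed for it after that, and the drawer stop and bed contact then came within a millimetre of where I expected.

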